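# Set the slide clamp to its loading position

### The arm

A 6-joint arm with a two-finger parallel gripper is mounted at the origin on a cart in front of the work surface, level with it; the furniture and walls round the work are solid. World frame = base frame: x ahead of the robot, y to its left, z up, the work surface at z = 0. Lengths are in mm, angles in degrees, forces in N, time in s.
With the tool pointing down it reaches from about 300 to 850 mm from the base axis. Payload 4.2 kg.
Tool frame: the origin (TCP) lies on the centre line of the jaws, within the pads' length; the fingertips stand 14 mm ahead of it and the grasp point (between the pads) lies 5 mm behind it; z points along the fingers, y is the line along which they close (so a half turn about z gives the same grasp; the last joint's range is limited). The gripper opens to 91 mm and grips with 3 to 60 N. Pads are 32 mm wide; open, the fingers measure 118 mm over their backs; the gripper's body (76 mm by 178 mm) begins 60 mm behind the grasp point.
Start: joints at [-68.698, 18.312, 89.639, -0, 72.044, -1.146], TCP at [219.569, -531.442, 227.976] pointing down, gripper open.
Joint ranges: [-177.97, 177.97], [-48.28, 115.42], [12.27, 149.76], [-77.06, 257.06], [2.81, 150.46], [-146.56, 146.56]. Speed limits (degrees/s): [147.25, 147.25, 180, 180, 180, 180].

### API

Orientations are given as [roll, pitch, yaw] about the fixed x, y, z axes, in that order (R = Rz(yaw) Ry(pitch) Rx(roll)).
In Python, from workcell import env gives the robot as it stands.
- The arm moves only by the tool arm_command, never from a script. Its argument "motion" is a list of rows, each an object with "offset": the shift along the tool's x, y, z in m, a list of three; "spin": the turn about the tool's z in rad. In form: [{"offset": [tx, ty, tz], "spin": spin}, ...]. A call has 1 to 5 rows; each row shifts and turns the commanded pose from where the row before left it, along the tool's axes as they then stand; what a row does not reach is not made up. A row lasts 1/8 s, in which the tool goes at most 62.5 mm and 10.7 degrees, less where a joint would pass 70% of its speed; a pose out of reach is approached as far as the arm can. A call with a gripper value outside its range is refused whole. "jaw" is the finger opening in m, from 0 to 0.0912, set as the call begins (left out, the last holds). The fingers move at their own pace and stop on an object; "newtons" is the grip in N (left out, the last holds). Time passes only in rows, so rows that do not move let the fingers close. It gives the time, the measured TCP pose, the force, the opening and the grip force at its end, in the units of the state.
- env.state(): the state, without advancing time (a new reading comes with each control period).
- env.grab_frame(name): name is "scene" or "top"; returns (picture, depth): 420x560x3 uint8, blue, green, red; 420x560 float32, mm along the optical axis (not along the pixel's ray), 0 where there is no reading.
- env.camera_model(name): a dict with "fx", "fy", "cx", "cy" (pixels), "eye" and "rotation" of the camera in the world. Camera axes: x right, y down, z forward; pixel columns grow to the right and rows downward; lengths in mm; the calibration is good to about 2 mm. A picture is of the moment at which its call begins. camera_model takes no time and is no camera call.
- env.job_done(): hands the job in; it is judged then, once.
Trained networks look in the newest picture that a camera, given by its name, has taken for a name from the list of things; names that differ only in an ending like _2 or _b are one class to them, and where a whole thing is asked for, a point or a joint stands for the part that bears it (a point fixed in the world has none). Each returns a list of dicts, best first, with "score" (0 to 1); they miss things now and then, are a little off and sometimes report something else, mostly with a low value. They report only what shows in the picture. A call takes as long as a camera call.
- env.boxes_of(camera, target): "bbox" ([left, top, right, bottom] in pixels, round what is visible of it).
- env.pinpoint(camera, target): "location" ([column, row] in pixels: a listed point, or the origin of a listed thing).
The state is a dict: "time_s": time; "qpos": joint angles; "qvel": joint speeds; "effort": joint torques, N m; "ee_pos": TCP position; "ee_rot": TCP orientation; "force": force on the tool from outside, world axes, zero at the start; "torque": the same for the moment, N m; "gripper_width": finger opening in mm; "gripper_force": force on a finger pad.
Only numpy, scipy, OpenCV 4.12 (cv2) and the standard library are available. Lean on these libraries where they do the work, as an engineer would, in place of code of your own. Each camera call takes 0.05 s, during which the arm holds its last target. There are 200 camera calls.

### The job

Get the spring-loaded slide clamp ready for loading. First push its blue selector knob fully across, away from the robot, so that the stop pin with the red cap drops; then push the upright orange plate of the carriage all the way to the end stop and let it come back by itself until the stop pin catches it half-way. Work by pushing with the fingers only: grasp nothing, keep the fingers off the red-capped pin, and leave the things around the clamp where they stand.

Things in the scene. Friction and masses are not known exactly. Their poses are not given: they have to be found in the camera images.
- clamp: Grey bench clamp, base 147 x 245 x 12 mm, fixed, turned up to 0.3 rad. Origin on the worktop, mid-width of the carriage; +y: push direction of the carriage, +x: of the selector, z up. Bar along x = 0 (top z = 26 mm); jaws y = -107 to -82 (40 mm high); end stop y = 115 to 125 (42 high); bridge y = 43 to 69, x = -80 to 58 (54 high). Only plate, knob and pin rise above 54 mm.
- carriage (a joint): travel of the sprung carriage along clamp +y, m: 0 = home (jaws shut), 0.056 = at the end stop. Spring force 4 N at home to 9 N at the stop, plus damping (4 N at 0.1 m/s; returns at about 0.2 m/s). With the pin down its tooth passes the pin outward and is caught on the way back at about 0.028; with the pin held up it returns to 0.
- plate_face (a point): middle of the pushed face (looks to clamp -y) of the carriage's upright orange plate: 50 mm wide (x), 12 mm thick (y), z = 26 to 76 mm. The point is 54 mm above the worktop at clamp x = 0, y = -35 mm plus travel. Before the face there is 45 mm of free room above the bar (z = 26 mm), then the jaws (z = 40 mm), free above.
- selector (a joint): travel of the selector along clamp +x, m: starts at 0 to 0.003 (its fork holds the pin up), 0.024 = fully across; the pin falls once past about 0.016. Stays where it is left (friction about 2 N).
- knob_face (a point): middle of the pushed face (looks to clamp -x, to the robot) of the blue selector knob: 24 mm wide (y), 12 mm thick (x), z = 55 to 87 mm. The point is 73 mm above the worktop at clamp y = 56 mm, x = -54.5 mm plus travel. Before the face the bridge (top z = 54 mm) runs on for 25 mm; free above it.
- stop_pin (a joint): drop of the sprung stop pin, m: 0 = held up by the selector's fork, 0.012 = fully down, across the path of the carriage's tooth.
- pin_cap (a point): top centre of the pin's red cap (20 mm across) on the bridge at clamp x = 0, y = 56 mm: 72 mm above the worktop when held up, 60 mm when down. Not to be touched.
- cover_glass_box: small carton of cover glasses, white with a dark red band, 28 x 46 x 17 mm, origin under its centre; bystander in front of the clamp
- red_cup: sample cup with a red lid, 58 mm across, 63 mm tall, origin under its centre; bystander at the jaw end of the clamp
- dish: clear flat round dish with a lid, 59 mm across, 15 mm tall, origin under its centre; bystander at the end-stop end of the clamp
- syringe: plastic syringe lying flat, 25 x 104 x 18 mm, origin under its centre; bystander behind the clamp
- drops_box: upright carton, white and orange-brown, 40 x 46 x 105 mm, origin under its centre; bystander behind the clamp at its jaw end

How it is judged (in metres and radians):
On the way, in this order (a step that is already met when the one before it is completed fails the run):
1. the selector is fully across and the stop pin has dropped, the carriage still home (value of joint selector above 0.02 m and value of joint stop_pin above 0.009 m and value of joint carriage below 0.004 m), for 0.1 s.
2. the fingers push the carriage against the end stop (value of joint carriage above 0.05 m and contact force between carriage and the fingers above 1 N), for 0.05 s.
At the end, for the whole second after the job is handed in: The carriage rests at 25 to 31 mm of its travel, caught by the stop pin, which is down (at least 9 mm); the selector is across (at least 20 mm of 24) (value of joint carriage between 0.025 and 0.031 m and value of joint selector above 0.02 m and value of joint stop_pin above 0.009 m and velocity of joint carriage between -0.005 and 0.005 m/s); the robot touches nothing.
It fails at once if the orange plate is pinched (touched on its front and back halves at once) (contact force between each of carriage_c2, carriage_c3 and the fingers above 1 N).
It fails at once if the blue knob is pinched (contact force between each of selector_c2, selector_c3 and the fingers above 1 N).
It fails at once if the fingers touch the stop pin (contact force between stop_pin and the fingers above 0.5 N).
It fails at once if a thing beside the clamp is moved by more than 15 mm or lifted (distance of any of cover_glass_box, red_cup, dish, syringe, drops_box from where it was at the start of the episode above 0.015 m).
It also fails if it takes over 45 s, if anything falls off the work surface, if the arm or the gripper's body presses on something with over 40 N, if the wrist force passes 120 N, or if a joint passes its speed limit or range.

## Working session

There is one attempt and no reset: what is moved stays moved. The work goes in short steps, Python scripts to look and compute and a tool call to move; the robot and the scene stay as the last step left them, time stands still between calls to the robot, and variables do not carry over. Pictures are saved under pics/ and viewed, at most 10 in all, crops included, and the job is handed in when it is done.

Besides the shell and the picture viewer there is one more tool, called by a JSON object that holds its "api" and its "payload", one argument or row to a line. arm_command: Moves the arm, as the interface text tells. Its arguments: {"type":"object","properties":{"motion":{"type":"array"},"jaw":{"type":"number"},"newtons":{"type":"number"}},"required":["motion"]}

```bash
mkdir -p pics; ls
cat > h.py <<'E'
from workcell import env
import numpy as np, cv2
def ray(cam,uv):
    m=env.camera_model(cam); R=np.array(m["rotation"]).reshape(3,3)
    d=R@np.array([(uv[0]-m["cx"])/m["fx"],(uv[1]-m["cy"])/m["fy"],1.]); return np.array(m["eye"]),d
def onz(cam,uv,z):
    e,d=ray(cam,uv); return e+d*(z-e[2])/d[2]
def ond(cam,uv,depth):
    e,d=ray(cam,uv); return e+d*depth
E
python3 - <<'E'
from h import *
print(env.state())
for c in("scene","top"):
    m=env.camera_model(c); print(c,m)
    im,d=env.grab_frame(c); cv2.imwrite(f"pics/{c}0.png",im); np.save(f"pics/{c}0.npy",d)
    for t,z in(("plate_face",54),("knob_face",73),("pin_cap",72),("clamp",0),("cover_glass_box",0),("red_cup",0),("dish",0),("syringe",0),("drops_box",0)):
        for r in env.pinpoint(c,t)[:2]:
            print(t,round(r["score"],2),np.round(r["location"],1),np.round(onz(c,r["location"],z),1))
E
```

```text
pics
{'time_s': 0.0, 'qpos': array([-6.86979974e+01,  1.83514237e+01,  8.97062574e+01, -1.67624361e-03,
        7.20416636e+01, -1.14670045e+00]), 'qvel': array([-0.07033682,  0.05175739, -0.06595681,  0.1391751 ,  0.03548849,
       -0.02968424]), 'effort': array([ 8.92149146e-04, -4.12455654e+01, -2.31969452e+01,  7.25299213e-02,
        4.55789943e-02, -1.59571737e-04]), 'ee_pos': array([ 219.38217097, -530.99701556,  227.12342704]), 'ee_rot': array([-1.79900643e+02, -3.94760631e-04,  2.24492209e+01]), 'force': array([-0.41419096,  0.05714971,  0.44874545]), 'torque': array([-0.02766984, -0.02063915,  0.00810143]), 'gripper_force': 0.0, 'gripper_width': 91.3265347389746}
scene {'fx': 432.0038615451605, 'fy': 432.0038615451605, 'cx': 285.724989537099, 'cy': 218.80583413143012, 'eye': array([ 27.46985048, 952.56527002, 595.53319608]), 'rotation': array([-116.94108105,    0.36629501, -152.19723286])}Traceback (most recent call last):
  File "<stdin>", line 8, in <module>
  File "h.py", line 7, in onz
    e,d=ray(cam,uv); return e+d*(z-e[2])/d[2]
        ~~~^^^^^^^^
  File "h.py", line 4, in ray
    m=env.camera_model(cam); R=np.array(m["rotation"]).reshape(3,3)
                               ~~~~~~~~~~~~~~~~~~~~~~~~~~~~~~~^^^^^
ValueError: cannot reshape array of size 3 into shape (3,3)
```

Rotation is given as roll/pitch/yaw in degrees.

```bash
sed -i 's/R=np.array(m\["rotation"\]).reshape(3,3)/R=Rot.from_euler("xyz",m["rotation"],degrees=True).as_matrix()/; 1i from scipy.spatial.transform import Rotation as Rot' h.py
python3 - <<'E'
from h import *
for c in("scene","top"):
    m=env.camera_model(c); print(c,m)
    im,d=env.grab_frame(c); cv2.imwrite(f"pics/{c}0.png",im); np.save(f"pics/{c}0.npy",d)
    for t,z in(("plate_face",54),("knob_face",73),("pin_cap",72),("clamp",0),("cover_glass_box",0),("red_cup",0),("dish",0),("syringe",0),("drops_box",0)):
        for r in env.pinpoint(c,t)[:2]:
            print(t,round(r["score"],2),np.round(r["location"],1),np.round(onz(c,r["location"],z),1))
E
```

```text
scene {'fx': 432.0038615451605, 'fy': 432.0038615451605, 'cx': 285.724989537099, 'cy': 218.80583413143012, 'eye': array([ 27.46985048, 952.56527002, 595.53319608]), 'rotation': array([-116.94108105,    0.36629501, -152.19723286])}
plate_face 0.9 [311.  205.2] [ 502.5 -100.6   54. ]
knob_face 0.68 [316.7 216.4] [442.3  -6.   73. ]
pin_cap 0.56 [297.3 215.5] [492.2  11.1  72. ]
clamp 0.85 [306.8 230.1] [489.5 -46.2   0. ]
cover_glass_box 0.44 [340.2 231.2] [401.2 -83.9   0. ]
red_cup 0.59 [340.1 205.3] [ 465.7 -247.6    0. ]
dish 0.77 [258.2 257.3] [538.2 145.    0. ]
syringe 0.47 [276.  223.9] [587.6 -39.4   0. ]
drops_box 0.72 [291.  201.7] [ 620.  -200.3    0. ]
drops_box 0.34 [275.3 222.3] [594.4 -47.5   0. ]
top {'fx': 380.30227248441787, 'fy': 380.30227248441787, 'cx': 278.42861746278294, 'cy': 213.30850258083154, 'eye': array([416.07872564,  71.15623014, 920.77932143]), 'rotation': array([-174.98578859,   -0.79665793,  -88.48448062])}
plate_face 0.82 [350. 211.] [ 502.3 -103.    54. ]
knob_face 0.55 [302.  233.8] [446.4   7.6  73. ]
pin_cap 0.54 [308.1 205.2] [511.   -4.8  72. ]
clamp 0.75 [326.4 212.1] [503.4 -56.2   0. ]
cover_glass_box 0.63 [327.7 259.2] [389.5 -61.1   0. ]
red_cup 0.79 [409.7 233. ] [ 458.  -259.9    0. ]
dish 0.94 [240.9 199.3] [528.9 152.8   0. ]
syringe 0.45 [319.7 178.9] [584.7 -38.5   0. ]
drops_box 0.85 [381.6 170.4] [ 610.3 -190.9    0. ]
```

View pics/scene0.png

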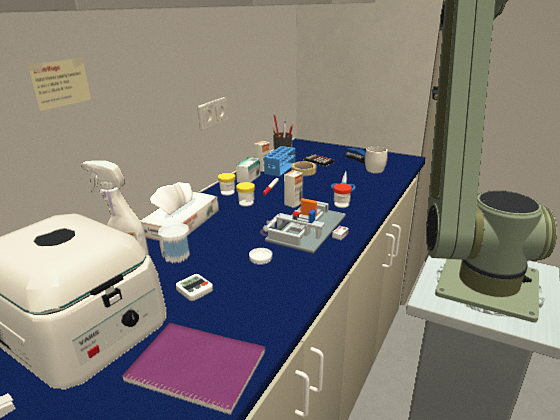

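View pics/top0.png

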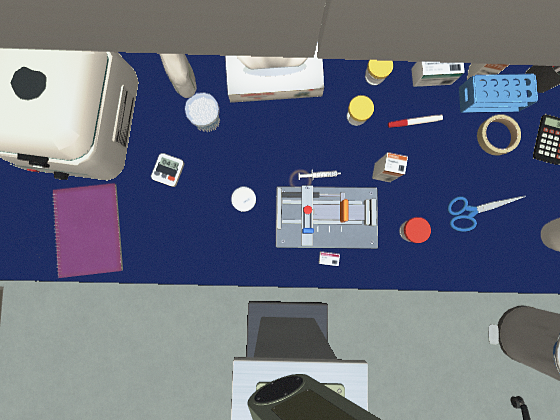

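The top view shows the clamp at about columns 276–379, rows 186–248. The orange plate is near (345,210), the red pin at (308,210) and the blue knob at (308,231). Clamp +y runs to image left and +x runs up. Next I'll refine these positions by colour segmentation.

Run:
```python
from h import *
im=cv2.imread("pics/top0.png"); d=np.load("pics/top0.npy")
hsv=cv2.cvtColor(im,cv2.COLOR_BGR2HSV)
x0,y0,x1,y1=265,165,440,280
cv2.imwrite("pics/crop0.png",cv2.resize(im[y0:y1-10,x0:x0+130],None,fx=6,fy=5.6,interpolation=cv2.INTER_NEAREST))
def seg(n,mask,z):
    M=np.zeros_like(mask); M[180:252,270:385]=mask[180:252,270:385]
    k,l,s,c=cv2.connectedComponentsWithStats(M)
    for i in np.argsort(-s[1:,4])[:2]+1:
        r=cv2.minAreaRect(np.argwhere(l==i)[:,::-1].astype(np.float32))
        dd=d[l==i]; print(n,s[i],np.round(c[i],1),"rect",np.round(r[0],1),np.round(r[1],1),r[2], "world",np.round(onz("top",c[i],z),1), "topz",np.round(ond("top",c[i],np.percentile(dd,20))[2],1))
seg("orange",cv2.inRange(hsv,(8,150,120),(22,255,255)),76)
seg("blue",cv2.inRange(hsv,(100,120,120),(118,255,255)),87)
seg("red",cv2.inRange(hsv,(0,150,120),(6,255,255)),72)
# base: not dark blue mat
mat=cv2.inRange(hsv,(110,150,30),(130,255,140)); M=np.zeros_like(mat); M[180:252,270:385]=255-mat[180:252,270:385]
M=cv2.morphologyEx(M,cv2.MORPH_OPEN,np.ones((5,5)))
k,l,s,c=cv2.connectedComponentsWithStats(M); i=1+np.argmax(s[1:,4])
r=cv2.minAreaRect(np.argwhere(l==i)[:,::-1].astype(np.float32)); print("base",r)
P=np.array([onz("top",p,12) for p in cv2.boxPoints(r)]); print(P.round(1),P.mean(0))
for a in range(4): v=P[(a+1)%4]-P[a]; print(np.linalg.norm(v),np.degrees(np.arctan2(v[1],v[0])))
```

```text
orange [341 199   7  23 108] [344.9 210. ] rect [345.  210.1] [ 5.9 22.4] 5.440331935882568 world [502.  -87.1  76. ] topz 77.3
blue [303 228  11   5  54] [307.9 230. ] rect [308. 230.] [ 4. 10.] 90.0 world [454.5  -4.2  87. ] topz 88.6
red [304 206   8   8  50] [307.5 209.4] rect [307.5 209.5] [7. 7.] 90.0 world [501.5  -3.6  72. ] topz 73.9
base ((326.2875061035156, 214.08856201171875), (102.37012481689453, 67.2327651977539), 0.8069294095039368)
[[ 415.5   67.5   12. ]
 [ 577.3   69.7   12. ]
 [ 581.  -178.6   12. ]
 [ 418.5 -176.9   12. ]] [498.06297273 -54.59093667  12.        ]
161.8998790849111 0.7554291024902896
248.32924273030667 -89.15957191301476
162.50296308530184 179.40036460748445
244.48615113318456 90.71108041892062
```

View pics/crop0.png

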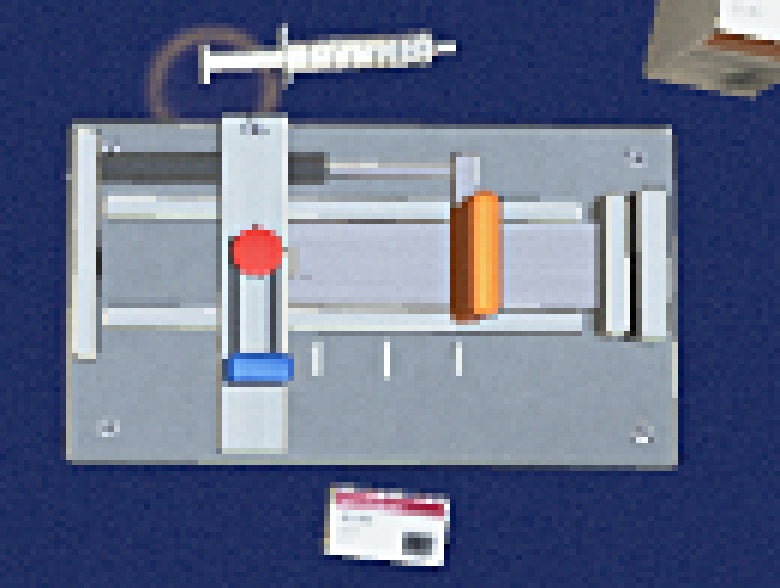

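Top crop: the knob top is at crop (260,367), the pin cap at (258,252) and the plate top at (486,255). From these the clamp yaw is about 0.7°, its origin about (502.2,-59.6), the knob face at x≈448.5, y≈-4.2, and the plate face at y≈-94.6. I'll close the fingers, align the tool with the clamp and approach.

{"api": "arm_command", "payload": {
  "motion": [
    {"offset":[0,0,0],"spin":0.13},
    {"offset":[0,0,0],"spin":0.13},
    {"offset":[0,0,0],"spin":0.12},
    {"offset":[0,0,0],"spin":0}
  ],
  "jaw": 0,
  "newtons": 10
}}

```text
time_s: 1.6
ee_pos: [219.6, -531.5, 228.0]
ee_rot: [180.0, -0.0, 0.8]
force: [0.5, -1.0, 0.2]
gripper_width: 54.5
gripper_force: 0.0
```

{"api": "arm_command", "payload": {
  "motion": [
    {"offset":[0.015,-0.04,0],"spin":0},
    {"offset":[0.015,-0.04,0],"spin":0},
    {"offset":[0.015,-0.04,0],"spin":0},
    {"offset":[0.015,-0.04,0],"spin":0},
    {"offset":[0.015,-0.04,0],"spin":0}
  ]
}}

```text
time_s: 2.22
ee_pos: [292.6, -329.3, 228.1]
ee_rot: [180.0, -0.0, 0.8]
force: [0.2, 0.0, 0.4]
gripper_width: 4.0
gripper_force: 0.0
```

{"api": "arm_command", "payload": {
  "motion": [
    {"offset":[0.015,-0.04,0],"spin":0},
    {"offset":[0.015,-0.04,0],"spin":0},
    {"offset":[0.015,-0.04,0],"spin":0},
    {"offset":[0.015,-0.04,0],"spin":0},
    {"offset":[0.015,-0.04,0],"spin":0}
  ]
}}

```text
time_s: 2.85
ee_pos: [365.2, -128.4, 228.2]
ee_rot: [180.0, -0.0, 0.8]
force: [0.7, 0.3, 0.3]
gripper_width: 0.6
gripper_force: 0.0
```

{"api": "arm_command", "payload": {
  "motion": [
    {"offset":[0.015,-0.04,0],"spin":0},
    {"offset":[0.015,-0.04,0],"spin":0},
    {"offset":[0.015,-0.04,0],"spin":0},
    {"offset":[0,-0.005,0],"spin":0},
    {"offset":[0,0,0],"spin":0}
  ]
}}

```text
time_s: 3.48
ee_pos: [408.1, -4.3, 227.9]
ee_rot: [180.0, 0.0, 0.8]
force: [-0.3, 0.9, -0.3]
gripper_width: 0.6
gripper_force: 0.0
```

{"api": "arm_command", "payload": {
  "motion": [
    {"offset":[0,0,0.04],"spin":0},
    {"offset":[0,0,0.04],"spin":0},
    {"offset":[0,0,0.04],"spin":0},
    {"offset":[0,0,0.027],"spin":0},
    {"offset":[0,0,0],"spin":0}
  ]
}}

```text
time_s: 4.1
ee_pos: [406.6, -5.2, 79.7]
ee_rot: [180.0, 0.3, 0.6]
force: [0.0, 0.7, 0.7]
gripper_width: 0.7
gripper_force: 0.0
```

Run:
```python
from h import *
a,_=env.grab_frame("top"); b,_=env.grab_frame("scene"); s=env.state(); print(s["ee_pos"],s["force"])
A=cv2.resize(a[170:260,265:385],None,fx=5,fy=5,interpolation=2); B=cv2.resize(b[180:260,250:370],(600,400),interpolation=2)
cv2.imwrite("pics/v1.png",cv2.resize(np.vstack([A[:,:],B]),None,fx=.7,fy=.7))
```

```text
[408.86709853  -4.98740367  81.6688396 ] [ 0.36328277  0.55008266 -0.21528863]
```

View pics/v1.png

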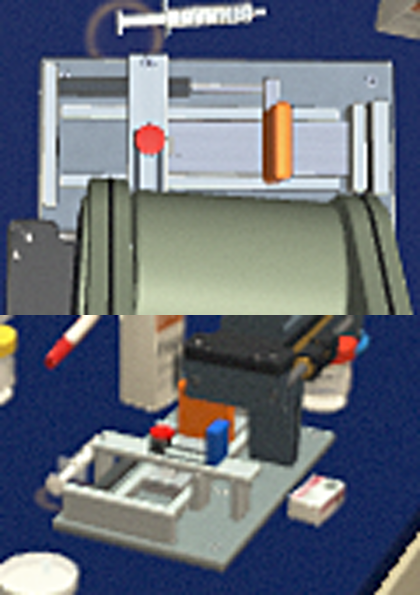

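The scene view shows the closed fist right of the knob (about (275,420) vs (217,440)), at knob height with a clear gap. Now I'll push the knob.

{"api": "arm_command", "payload": {
  "motion": [
    {"offset":[0.012,0,0],"spin":0},
    {"offset":[0.006,0,0],"spin":0},
    {"offset":[0.006,0,0],"spin":0},
    {"offset":[0.006,0,0],"spin":0},
    {"offset":[0.005,0,0],"spin":0}
  ]
}}

```text
time_s: 4.82
ee_pos: [442.9, -3.7, 80.8]
ee_rot: [180.0, 0.1, 0.7]
force: [-3.6, -0.5, 3.2]
gripper_width: 0.5
gripper_force: 1.9
```

{"api": "arm_command", "payload": {
  "motion": [
    {"offset":[0.004,0,0],"spin":0},
    {"offset":[0.004,0,0],"spin":0},
    {"offset":[0.002,0,0],"spin":0},
    {"offset":[0.001,0,0],"spin":0},
    {"offset":[0,0,0],"spin":0}
  ]
}}

```text
time_s: 5.45
ee_pos: [453.7, -3.6, 80.8]
ee_rot: [-180.0, 0.1, 0.7]
force: [-4.3, 2.6, 1.6]
gripper_width: 0.9
gripper_force: 2.1
```

{"api": "arm_command", "payload": {
  "motion": [
    {"offset":[0.001,0,0],"spin":0},
    {"offset":[0.001,0,0],"spin":0},
    {"offset":[0,0,0],"spin":0}
  ]
}}

```text
time_s: 5.82
ee_pos: [453.8, -3.6, 80.8]
ee_rot: [-180.0, 0.3, 0.7]
force: [-8.6, 1.2, 6.4]
gripper_width: 0.6
gripper_force: 4.3
```

{"api": "arm_command", "payload": {
  "motion": [
    {"offset":[0.001,0,0],"spin":0},
    {"offset":[0,0,0],"spin":0}
  ]
}}

```text
time_s: 6.08
ee_pos: [453.9, -3.5, 80.7]
ee_rot: [-180.0, 0.4, 0.7]
force: [-10.2, 0.3, 7.7]
gripper_width: 0.4
gripper_force: 5.3
```

Run:
```python
from h import *
b,_=env.grab_frame("scene"); s=env.state(); print(s["ee_pos"],s["force"])
cv2.imwrite("pics/v2.png",cv2.resize(b[190:260,250:355],None,fx=6,fy=6,interpolation=2))
```

```text
[453.91015286  -3.54971258  80.72334051] [-10.2297581   -0.56064987   8.06335958]
```

View pics/v2.png

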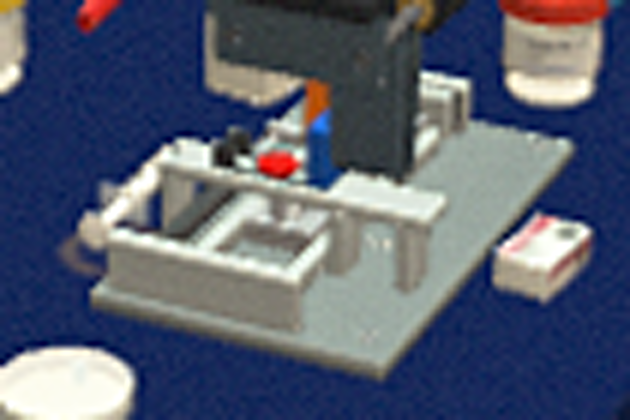

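The selector is fully across: the force is rising against its stop, the knob is next to the pin, and the red cap at (277,163) sits low on the bridge. I'll back off, lift, and go to the plate.

{"api": "arm_command", "payload": {
  "motion": [
    {"offset":[-0.01,0,0],"spin":0},
    {"offset":[-0.02,0,0],"spin":0},
    {"offset":[0,0,-0.03],"spin":0},
    {"offset":[0,0,-0.04],"spin":0},
    {"offset":[0,0,0],"spin":0}
  ]
}}

```text
time_s: 6.75
ee_pos: [430.8, -4.2, 154.0]
ee_rot: [180.0, -0.6, 0.7]
force: [0.6, -0.6, -0.2]
gripper_width: 0.2
gripper_force: 0.0
```

{"api": "arm_command", "payload": {
  "motion": [
    {"offset":[0.025,0.04,0],"spin":0},
    {"offset":[0.025,0.04,0],"spin":0},
    {"offset":[0.025,0.04,0],"spin":0},
    {"offset":[0,0,0],"spin":0},
    {"offset":[0,0,0],"spin":0}
  ]
}}

```text
time_s: 7.38
ee_pos: [503.1, -122.8, 150.0]
ee_rot: [-180.0, 0.1, 0.7]
force: [0.7, -0.2, 0.1]
gripper_width: 0.1
gripper_force: 0.0
```

{"api": "arm_command", "payload": {
  "motion": [
    {"offset":[0,0.004,0.03],"spin":0},
    {"offset":[0,0,0.03],"spin":0},
    {"offset":[0,0,0.02],"spin":0},
    {"offset":[0,0,0.008],"spin":0},
    {"offset":[0,0,0],"spin":0}
  ]
}}

```text
time_s: 8.0
ee_pos: [503.5, -126.4, 62.9]
ee_rot: [-180.0, 0.0, 0.7]
force: [-1.1, 0.1, 0.2]
gripper_width: 0.6
gripper_force: 0.0
```

Run:
```python
from h import *
b,_=env.grab_frame("scene"); s=env.state(); print(s["ee_pos"],s["force"])
cv2.imwrite("pics/v3.png",cv2.resize(b[180:260,250:370],None,fx=6,fy=6,interpolation=2))
```

```text
[ 504.03863817 -126.68642903   63.46323516] [1.12246111 0.55109543 1.14310239]
```

View pics/v3.png

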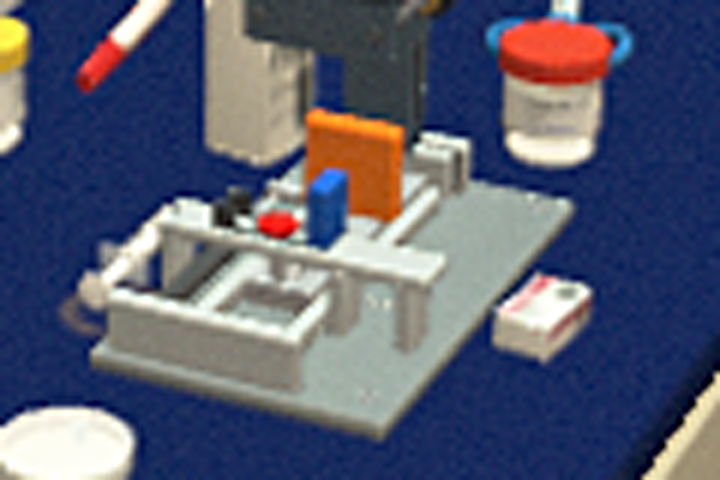

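The fist stands behind the orange plate at (355,165), with the knob and the lowered pin clear. Now I'll push the plate along clamp +y.

{"api": "arm_command", "payload": {
  "motion": [
    {"offset":[0,-0.008,0],"spin":0},
    {"offset":[0,-0.008,0],"spin":0},
    {"offset":[0,-0.008,0],"spin":0},
    {"offset":[0,-0.008,0],"spin":0},
    {"offset":[0,-0.008,0],"spin":0}
  ]
}}

```text
time_s: 8.68
ee_pos: [503.6, -89.4, 63.5]
ee_rot: [179.7, -0.0, 0.9]
force: [-2.7, -15.4, 1.2]
gripper_width: 0.2
gripper_force: 7.4
```

{"api": "arm_command", "payload": {
  "motion": [
    {"offset":[0,-0.008,0],"spin":0},
    {"offset":[0,-0.008,0],"spin":0},
    {"offset":[0,-0.008,0],"spin":0},
    {"offset":[0,-0.006,0],"spin":0},
    {"offset":[0,0,0],"spin":0}
  ]
}}

```text
time_s: 9.3
ee_pos: [503.1, -58.3, 63.4]
ee_rot: [179.8, -0.0, 0.8]
force: [-1.0, -8.0, 2.4]
gripper_width: 0.3
gripper_force: 4.2
```

{"api": "arm_command", "payload": {
  "motion": [
    {"offset":[0,-0.004,0],"spin":0},
    {"offset":[0,-0.003,0],"spin":0},
    {"offset":[0,-0.002,0],"spin":0},
    {"offset":[0,0,0],"spin":0}
  ]
}}

```text
time_s: 9.8
ee_pos: [503.0, -49.7, 63.4]
ee_rot: [179.8, -0.0, 0.8]
force: [-1.2, -9.1, 2.1]
gripper_width: 0.5
gripper_force: 4.6
```

{"api": "arm_command", "payload": {
  "motion": [
    {"offset":[0,-0.002,0],"spin":0},
    {"offset":[0,-0.002,0],"spin":0},
    {"offset":[0,0,0],"spin":0}
  ]
}}

```text
time_s: 10.18
ee_pos: [503.0, -49.1, 63.6]
ee_rot: [179.4, -0.0, 1.0]
force: [-2.0, -23.5, 2.9]
gripper_width: 0.6
gripper_force: 11.6
```

The end stop is reached: force rose to 23 N with no further motion. Retracting.

{"api": "arm_command", "payload": {
  "motion": [
    {"offset":[0,0.03,0],"spin":0},
    {"offset":[0,0.04,0],"spin":0},
    {"offset":[0,0.008,0],"spin":0},
    {"offset":[0,0,0],"spin":0},
    {"offset":[0,0,-0.03],"spin":0}
  ]
}}

```text
time_s: 10.8
ee_pos: [501.8, -120.4, 91.4]
ee_rot: [-179.9, 0.3, 0.7]
force: [0.9, 0.5, -0.2]
gripper_width: 0.7
gripper_force: 0.0
```

{"api": "arm_command", "payload": {
  "motion": [
    {"offset":[0,0,-0.04],"spin":0},
    {"offset":[0,0,-0.04],"spin":0},
    {"offset":[0,0,-0.03],"spin":0},
    {"offset":[0,0,0],"spin":0}
  ]
}}

```text
time_s: 11.3
ee_pos: [505.0, -121.0, 205.1]
ee_rot: [179.9, -0.3, 0.8]
force: [-0.5, -0.1, -1.0]
gripper_width: 0.5
gripper_force: 0.0
```

Run:
```python
from h import *
b,_=env.grab_frame("scene"); s=env.state(); print(s["ee_pos"],s["force"],s["time_s"])
hsv=cv2.cvtColor(b,cv2.COLOR_BGR2HSV)
r=env.pinpoint("scene","plate_face"); print([(q["score"],onz("scene",q["location"],54)) for q in r])
# orange plate top +y edge shift vs. start
old=cv2.imread("pics/scene0.png")
for im in(old,b):
    m=cv2.inRange(cv2.cvtColor(im,cv2.COLOR_BGR2HSV),(5,170,120),(20,255,255)); M=np.zeros_like(m); M[190:235,290:330]=m[190:235,290:330]
    p=np.argwhere(M); t=p[p[:,0]<=p[:,0].min()+1].mean(0)[::-1]; print(t,onz("scene",t,76), p.min(0),p.max(0))
cv2.imwrite("pics/v4.png",cv2.resize(b[180:260,250:370],None,fx=6,fy=6,interpolation=2))
```

```text
[ 503.89039871 -120.87135712  203.2849415 ] [-0.53640262 -0.17185059  0.20468297] 11.35
[(0.76, array([504.38982841, -74.30166593,  54.        ])), (0.74, array([362.22136438,  15.36337017,  54.        ])), (0.43, array([568.10434008, -90.80215399,  54.        ]))]
[304.33333333 198.88888889] [518.69725875 -88.28758709  76.        ] [198 301] [215 316]
[300.92307692 202.76923077] [515.73787789 -59.54559673  76.        ] [202 297] [219 313]
```

View pics/v4.png

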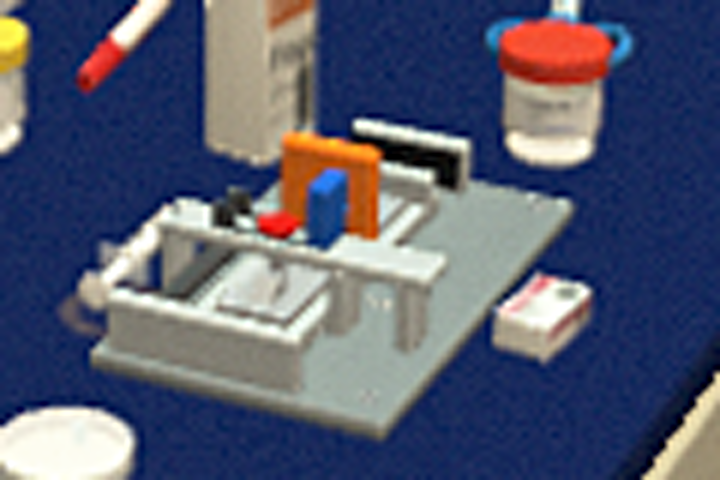

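The picture shows the jaws open and the plate at (330,180). It has moved about 28.7 mm from home, so the pin caught it. The knob is across, the pin is down, and the surrounding things haven't moved.

```bash
python3 -c "
from h import *
print(env.job_done())"
```

```text
the job is handed in; nothing more can be done
None
```

The job is handed in: the selector is fully across, the stop pin is down, and after reaching the end stop the carriage came back and was caught at about 28.7 mm by the camera, with the surrounding things still in place; the final verdict was not shown.

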